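# Release the child-safety catch and open the taller cupboard

## Task

Two little grey cupboards stand on the table, each with its door held ajar by a child-safety catch behind the door. On the taller cupboard, reach down through the gap above the catch, press the catch down and, while it is pressed, pull the door open to at least 45 degrees; then let go and leave it open. Leave the lower cupboard's door as it is.

Things in the scene. Friction and masses are not known exactly. Their poses are not given: they have to be found in the camera images.
- tall_pad (a point): Spot to press on the catch: a white plastic arm 30 mm wide, level, from the door's inner face into the cupboard, its far tooth hooked behind the roof's front rail. Spot: arm's top face, mid-width, 23 mm from the door's inner face, 26 mm below door and roof tops; moves with door and catch. x: square to the door, towards the cupboard; y: along the door to the hinge, 130 mm away; z up.
- tall_hinge (a point): Upright hinge axis of the taller cupboard's door, at the roof's height, 200 mm above the table; the front left corner of that cupboard as the robot faces it. Fixed. x: square to the cupboard's front, into it; y: along the front, to the left; z up. Cupboard 180 mm wide, 100 mm deep (the other: 140 wide, 150 high). Door: 12 mm board, 178 mm wide, with a wooden knob at mid-height.
- tall_door (a joint): Opening angle of the taller cupboard's door, rad: 0 shut; grows as the free edge swings towards the robot (clockwise from above). Starts at 0.29 to 0.34: over the catch the gap from door to roof edge is then 40 to 48 mm, open from above. The catch stops it at about 0.36 unless pressed. Light, stays where it is left, ends at 1.75.
- tall_catch (a joint): How far the taller cupboard's catch is pressed straight down, m: 0 up, 0.015 fully down. Springs back up by itself; force about 2 N at first, 4.5 N fully down. The door is free when it is over about 0.010.
- low_door_edge (a point): Top corner of the free edge of the lower cupboard's door, 150 mm above the table. That door, also ajar on such a catch, is to be left alone. x: square to that door, towards its cupboard; y: along the door to its hinge, 138 mm away; z up.

How it is judged:
On the way:
1. the taller cupboard's catch is pressed down while its door still stands ajar (value of joint tall_catch above 0.008 m and value of joint tall_door below 0.5 rad), for 0.05 s.
At the end, for the whole second after the job is handed in: The taller cupboard's door stands open, at rest, at 0.74 rad (about 42 degrees) or more, and its catch has sprung up again (under 5 mm of press) (value of joint tall_door above 0.74 rad and velocity of joint tall_door between -0.1 and 0.1 rad/s and value of joint tall_catch below 0.005 m); the robot touches nothing.
It fails at once if the lower cupboard's door was moved by more than 20 mm (distance of low_door_edge from where it was at the start of the episode above 0.02 m).
It also fails if it takes over 29 s, if anything falls off the work surface, if the arm or the gripper's body presses on something with over 40 N, if the wrist force passes 120 N, or if a joint passes its speed limit or range.

## Robot

A 6-joint arm with a two-finger parallel gripper is mounted at the origin on the work surface; the furniture and walls round the work are solid. World frame = base frame: x ahead of the robot, y to its left, z up, the work surface at z = 0. Lengths are in m, angles in rad, forces in N, time in s.
With the tool pointing down it reaches from about 0.35 to 0.975 m from the base axis. Payload 4.9 kg.
Tool frame: the origin (TCP) lies at the very end of the fingers, on their centre line; the grasp point (between the pads) lies 19 mm behind it; z points along the fingers, y is the line along which they close (so a half turn about z gives the same grasp; the last joint's range is limited). The gripper opens to 85 mm and grips with 20 to 120 N. Pads are 22 mm wide; open, the fingers measure 114 mm over their backs; the gripper's body (76 mm by 85 mm) begins 54 mm behind the grasp point. The pads swing forward as they close: fully open they stand 13 mm farther back than shut.
Start: joints at [1.173, 0.053, 1.613, -0, 1.476, -0.119], TCP at [0.172, 0.601, 0.231] pointing down, gripper open.
Joint ranges: [-3.01, 3.01], [-1.01, 2.22], [0.06, 2.58], [-1.02, 4.17], [0.09, 2.62], [-3.14, 3.14]. Speed limits (rad/s): [2.57, 2.57, 3.14, 3.14, 3.14, 3.14].

## Interface

Orientations are given as a rotation vector (axis times angle).
In Python, from station import get_obs, get_image, finish_job gives the robot as it stands. The module is installed in compiled form; this text tells all that it offers.
- The arm moves only by the tool carry_out, never from a script. Its argument "rows" is a list of rows, each a list of 7 numbers: the turn, a rotation vector about the tool's x, y, z as a fraction of full scale, then the shift along the tool's x, y, z as a fraction of full scale, then the closure, from -1 (fully open) to 1 (shut). A call has 1 to 5 rows; each row is the pose to reach, as a shift and turn from the pose commanded when the call began, along the tool's axes at that moment, turning the shorter way round; what a row does not reach only later rows make up. Full scale, the value 1, is 300 mm for a shift and pi rad for a turn. A row lasts 1/10 s, in which the tool goes at most 50 mm and 8.59 degrees, less where a joint would pass 70% of its speed; a pose out of reach is approached as far as the arm can. A call with a number of a shift or a turn outside -1 to 1 is refused whole. A call with a gripper value outside its range is refused whole. The fingers move at their own pace and stop on an object; "force" is the grip in N (left out, the last holds). Time passes only in rows, so rows that repeat a pose let the fingers close. It gives the time, the measured TCP pose, the force, the opening and the grip force at its end, in the units of the state.
- get_obs(): the state, without advancing time (a new reading comes with each control period).
- get_image(name): name is "side" or "top"; returns a dict with "img" (480x640x3 uint8, blue, green, red), "mtx" (3x3 intrinsics, pixels), "R" (3x3) and "t" (3): a world point X has camera coordinates R X + t. Camera axes: x right, y down, z forward; pixel columns grow to the right and rows downward; lengths in m; the calibration is good to about 2 mm. A picture is of the moment at which its call begins. There is no depth.
- finish_job(): hands the job in; it is judged then, once.
The state is a dict: "t": time; "q": joint angles; "dq": joint speeds; "effort": joint torques, N m; "tool_pos": TCP position; "tool_rot": TCP orientation; "contact_force": force on the tool from outside, world axes, zero at the start; "wrist_torque": the same for the moment, N m; "opening": finger opening in m; "grip_force": force on a finger pad.
Only numpy, scipy, OpenCV 4.12 (cv2) and the standard library are available. Lean on these libraries where they do the work, as an engineer would, in place of code of your own. Each camera call takes 0.05 s, during which the arm holds its last target. There are 200 camera calls.

## Working session

There is one attempt and no reset: what is moved stays moved. The work goes in short steps, Python scripts to look and compute and a tool call to move; the robot and the scene stay as the last step left them, time stands still between calls to the robot, and variables do not carry over. Pictures are saved under pics/ and viewed, at most 10 in all, crops included, and the job is handed in when it is done.

Besides the shell and the picture viewer there is one more tool, called after "Request:" as name(argument=value, ...), one argument or row to a line, values as JSON. carry_out: Moves the arm, as the interface text tells. Shift numbers are shares of 300 mm and turn numbers shares of pi rad, none past 1 either way. Its arguments: {"type":"object","properties":{"rows":{"type":"array"},"force":{"type":"number"}},"required":["rows"]}

```bash
mkdir -p pics; python3 - <<'E'
from station import *
import cv2
o=get_obs();print(o['t'],o['tool_pos'],o['tool_rot'])
for n in('top','side'):
    d=get_image(n);cv2.imwrite(f'pics/{n}0.png',d['img']);print(n,d['mtx'].tolist(),(-d['R'].T@d['t']).round(3),d['R'].round(3).tolist())
E
```

```text
0.0 [0.17175547 0.60027913 0.23007116] [-0.43649089 -3.11058121  0.00311406]
top [[523.8534642788732, 0.0, 320.19937132859866], [0.0, 523.8534642788732, 243.00231627148258], [0.0, 0.0, 1.0]] [ 0.362 -0.124  1.191] [[-0.008, -1.0, 0.027], [-0.99, 0.004, -0.14], [0.14, -0.028, -0.99]]
side [[505.54001574652153, 0.0, 322.38010004972006], [0.0, 505.54001574652153, 239.93050162620273], [0.0, 0.0, 1.0]] [ 0.361 -1.054  0.691] [[0.986, -0.166, 0.018], [-0.071, -0.515, -0.854], [0.151, 0.841, -0.519]]
```

View pics/top0.png

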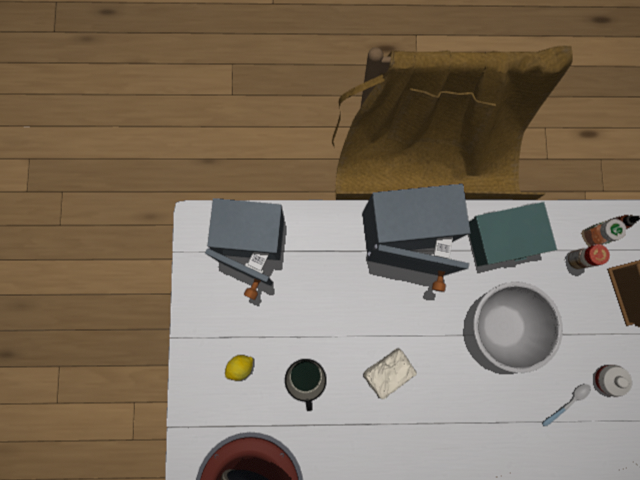

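View pics/side0.png

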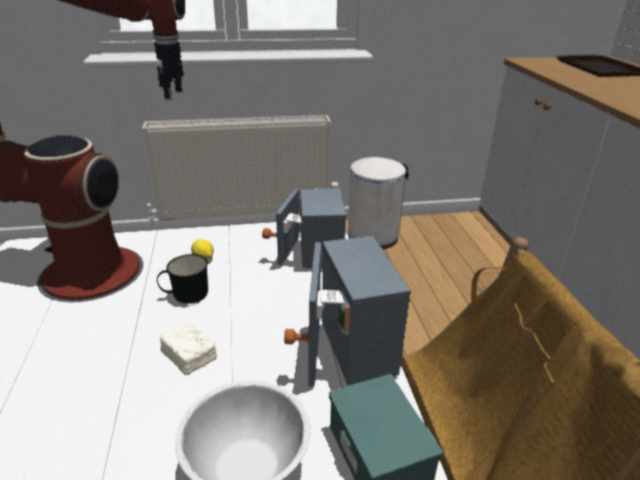

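The top view shows the tall cupboard at columns 365–468, with its hinge near (370,248), the door's free edge near (468,267) and the white catch near (443,246). The low cupboard is at columns 207–285. The side view agrees: the tall one is in front, with its catch near (330,296).

```bash
python3 - <<'E'
import cv2,numpy as np
a=cv2.imread('pics/top0.png')[175:305,355:485];b=cv2.imread('pics/side0.png')[225:385,280:420]
cv2.imwrite('pics/c.png',np.hstack([cv2.resize(x,(400,int(400*x.shape[0]/x.shape[1])),interpolation=cv2.INTER_CUBIC)[:400] for x in(a,b)]))
E
```

```text
(no output)
```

View pics/c.png

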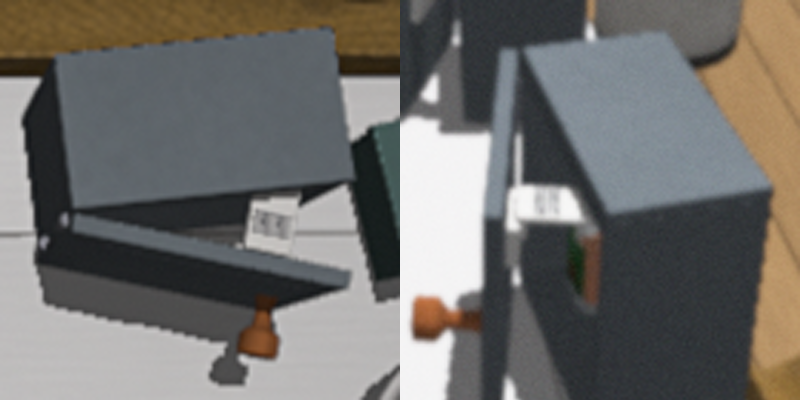

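The zoom shows the roof corners, the door's top edge and the white catch clearly. The front-left roof corner is at crop (74,210), the front-right at (352,180), the door's free end at about (350,272), and the catch at about (248..300, 195..255).

```bash
cat >h.py <<'E'
from station import *
import numpy as np
def ray(d,u,z):
    c=-d['R'].T@d['t'];v=d['R'].T@np.linalg.inv(d['mtx'])@np.array([u[0],u[1],1.]);return c+v*(z-c[2])/v[2]
E
python3 - <<'E'
from h import *
T=get_image('top');S=get_image('side')
t=lambda x,y,z:ray(T,(355+x/3.0769-.34,175+y/3.0769-.34),z)
s=lambda x,y,z:ray(S,(280+x/2.857-.33,225+y/2.857-.33),z)
P=lambda n,v:print(n,v.round(4))
for n,x,y in(('BL',55,58),('BR',332,30),('FL',74,210),('FR',352,180),('door free in',352,272),('door free out',346,289),('door hinge out',60,229)):P(n,t(x,y,.2))
for n,x,y in(('cRoofL',248,195),('cRoofR',300,200),('cDoorR',294,256),('cDoorL',245,248)):P(n,t(x,y,.174))
for n,x,y in(('FL',525,52),('BL',665,33),('FR',610,214),('BR',770,188),('freein',504,218),('freeout',486,216)):P('s '+n,s(x-400,y,.2))
E
```

```text
BL [ 0.599  -0.2541  0.2   ]
BR [ 0.6171 -0.4313  0.2   ]
FL [ 0.502  -0.2639  0.2   ]
FR [ 0.5204 -0.4395  0.2   ]
door free in [ 0.4624 -0.4367  0.2   ]
door free out [ 0.4518 -0.4324  0.2   ]
door hinge out [ 0.4901 -0.2548  0.2   ]
cRoofL [ 0.515  -0.3799  0.174 ]
cRoofR [ 0.5116 -0.4135  0.174 ]
cDoorR [ 0.4755 -0.408   0.174 ]
cDoorL [ 0.4807 -0.3767  0.174 ]
s FL [ 0.5044 -0.2687  0.2   ]
s BL [ 0.6007 -0.2577  0.2   ]
s FR [ 0.5221 -0.4425  0.2   ]
s BR [ 0.617  -0.4323  0.2   ]
s freein [ 0.4639 -0.4376  0.2   ]
s freeout [ 0.4545 -0.4344  0.2   ]
```

```bash
cat >>h.py <<'E'
from scipy.spatial.transform import Rotation as R
def rows(*tg):  # world x,y,z, yaw(deg) of tool x, tool down
    o=get_obs();A=R.from_rotvec(o['tool_rot'])
    X=A.as_matrix()[:,0]
    print('t',round(o['t'],2),o['tool_pos'].round(4),'yaw',np.degrees(np.arctan2(X[1],X[0])).round(1),'F',np.round(o['contact_force'],1),'op',round(o['opening'],3))
    for x,y,z,w in tg:
        c,s=np.cos(np.radians(w)),np.sin(np.radians(w))
        B=R.from_matrix([[c,s,0],[s,-c,0],[0,0,-1]])
        print(((A.inv()*B).as_rotvec()/np.pi).round(3).tolist(),(A.inv().apply(np.array([x,y,z])-o['tool_pos'])/.3).round(3).tolist())
E
python3 -c "
from h import *
rows((.34,.42,.27,166.8),(.42,.2,.28,166.8),(.45,0,.28,166.8),(.47,-.2,.28,166.8),(.496,-.396,.26,166.8))"
```

```text
t 0.2 [0.1718 0.6005 0.2305] yaw 164.0 F [ 0.1  0.2 -0.3] op 0.085
[-0.0, -0.0, -0.015] [-0.704, -0.424, -0.131]
[-0.0, -0.0, -0.015] [-1.163, -1.056, -0.164]
[-0.0, -0.0, -0.015] [-1.442, -1.669, -0.163]
[-0.0, -0.0, -0.015] [-1.69, -2.292, -0.162]
[-0.0, -0.0, -0.015] [-1.953, -2.896, -0.095]
```

Request:
carry_out(
  rows=[
    [0,0,-0.015,-0.704,-0.424,-0.131,1],
    [0,0,-0.015,-0.704,-0.424,-0.131,1],
    [0,0,-0.015,-0.704,-0.424,-0.131,1],
    [0,0,-0.015,-0.704,-0.424,-0.131,1],
    [0,0,-0.015,-0.704,-0.424,-0.131,1],
  ],
  force=30,
)

```text
t: 0.7
tool_pos: [0.3409, 0.4188, 0.2708]
tool_rot: [0.362, 3.12, 0.0]
contact_force: [0.8, 0.4, -1.0]
opening: 0.0122
grip_force: 0.0
```

```bash
python3 -c "
from h import *
rows((.42,.2,.28,166.8),(.45,0,.28,166.8))"
```

```text
t 0.7 [0.3409 0.4188 0.2708] yaw 166.7 F [ 0.8  0.4 -1. ] op 0.012
[0.0, 0.0, -0.0] [-0.424, -0.65, -0.031]
[0.0, 0.0, -0.0] [-0.674, -1.276, -0.031]
```

Request:
carry_out(
  rows=[
    [0,0,0,-0.424,-0.65,-0.031,1],
    [0,0,0,-0.424,-0.65,-0.031,1],
    [0,0,0,-0.424,-0.65,-0.031,1],
    [0,0,0,-0.424,-0.65,-0.031,1],
    [0,0,0,-0.424,-0.65,-0.031,1],
  ],
)

```text
t: 1.2
tool_pos: [0.4196, 0.1988, 0.28]
tool_rot: [0.366, 3.119, -0.001]
contact_force: [0.3, 0.7, -0.7]
opening: -0.0001
grip_force: 0.0
```

Request:
carry_out(
  rows=[
    [0,0,0,-0.25,-0.625,0,1],
    [0,0,0,-0.25,-0.625,0,1],
    [0,0,0,-0.25,-0.625,0,1],
    [0,0,0,-0.25,-0.625,0,1],
    [0,0,0,-0.25,-0.625,0,1],
  ],
)

```text
t: 1.7
tool_pos: [0.4491, -0.0031, 0.2797]
tool_rot: [-0.376, -3.119, 0.003]
contact_force: [-0.3, 0.2, 0.0]
opening: 0.0002
grip_force: 0.0
```

Request:
carry_out(
  rows=[
    [0,0,0,-0.25,-0.62,0,1],
    [0,0,0,-0.25,-0.62,0,1],
    [0,0,0,-0.25,-0.62,0,1],
    [0,0,0,-0.25,-0.62,0,1],
    [0,0,0,-0.25,-0.62,0,1],
  ],
)

```text
t: 2.2
tool_pos: [0.4793, -0.2004, 0.2791]
tool_rot: [-0.371, -3.118, 0.001]
contact_force: [0.1, 0.3, -0.5]
opening: 0.0002
grip_force: 0.0
```

```bash
python3 -c "
from h import *
rows((.496,-.396,.225,166.8))"
```

```text
t 2.2 [ 0.4793 -0.2004  0.2791] yaw 166.4 F [ 0.1  0.3 -0.5] op 0.0
[-0.0, -0.0, -0.002] [-0.207, -0.62, 0.181]
```

Request:
carry_out(
  rows=[
    [0,0,0,-0.207,-0.62,0.1,1],
    [0,0,0,-0.207,-0.62,0.1,1],
    [0,0,0,-0.207,-0.62,0.1,1],
    [0,0,0,-0.207,-0.62,0.18,1],
    [0,0,0,-0.207,-0.62,0.18,1],
  ],
)

```text
t: 2.7
tool_pos: [0.4959, -0.3932, 0.221]
tool_rot: [-0.367, -3.115, -0.006]
contact_force: [-0.4, 1.1, -0.4]
opening: -0.0003
grip_force: 0.0
```

```bash
python3 - <<'E'
from h import *
import cv2
a=get_image('top')['img'][165:305,345:485];b=get_image('side')['img'][205:345,260:400]
cv2.imwrite('pics/d.png',np.hstack([cv2.resize(x,(400,400),interpolation=cv2.INTER_CUBIC) for x in(a,b)]))
rows((.496,-.396,.185,166.8),(.496,-.396,.160,166.8))
E
```

```text
t 2.8 [ 0.4967 -0.391   0.2236] yaw 166.7 F [ 0.4 -0.4 -0.3] op 0.0
[0.001, -0.001, -0.001] [-0.002, -0.017, 0.128]
[0.001, -0.001, -0.001] [-0.002, -0.017, 0.212]
```

View pics/d.png

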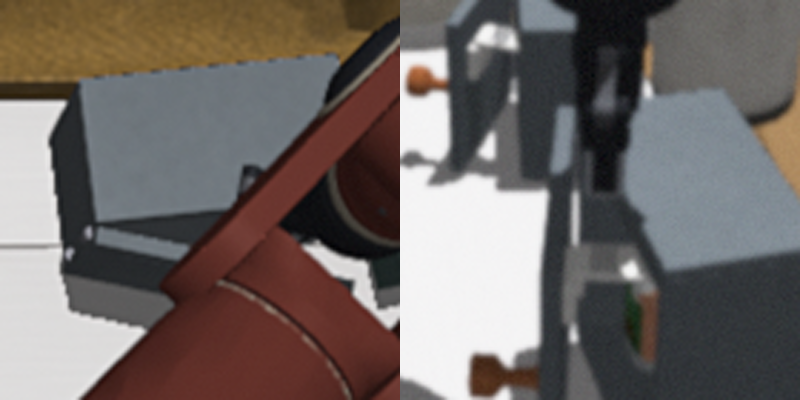

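The arm hides the catch from the top camera. In the side crop the shut fingers end at about (603,190), between the door and the roof edge and above the catch at (605,262), so the position is good. Going down.

Request:
carry_out(
  rows=[
    [0,0,0,0,-0.01,0.06,1],
    [0,0,0,0,-0.01,0.12,1],
    [0,0,0,0,-0.01,0.13,1],
    [0,0,0,0,-0.01,0.15,1],
    [0,0,0,0,-0.01,0.15,1],
  ],
)

```text
t: 3.3
tool_pos: [0.4962, -0.3939, 0.1801]
tool_rot: [-0.362, -3.12, -0.001]
contact_force: [-1.3, 0.9, 0.1]
opening: -0.0
grip_force: 0.0
```

```bash
python3 - <<'E'
from h import *
rows((.496,-.396,.160,166.8))
E
```

```text
t 3.3 [ 0.4962 -0.3939  0.1801] yaw 166.8 F [-1.3  0.9  0.1] op -0.0
[0.0, -0.0, -0.0] [-0.001, -0.007, 0.067]
```

Free of contact; now I press to about z = 0.160.

Request:
carry_out(
  rows=[
    [0,0,0,0,0,0.03,1],
    [0,0,0,0,0,0.05,1],
    [0,0,0,0,0,0.06,1],
    [0,0,0,0,0,0.065,1],
    [0,0,0,0,0,0.065,1],
  ],
)

```text
t: 3.8
tool_pos: [0.4965, -0.3953, 0.162]
tool_rot: [0.363, 3.12, -0.002]
contact_force: [-1.2, -1.7, 3.5]
opening: -0.0003
grip_force: 1.9
```

```bash
python3 - <<'E'
from h import *
import time
rows()
H=np.array([.503,-.266]);n0=np.array([-.228,-.974])
E
```

```text
t 3.8 [ 0.4965 -0.3953  0.162 ] yaw 166.7 F [-1.2 -1.7  3.5] op -0.0
```

```bash
cat >>h.py <<'E'
def arc(ths,z,off=.011,dist=.130):
    a=np.arctan2(-.175,.018)  # shut door direction
    out=[]
    for t in ths:
        w=a-t;e=np.array([np.cos(w),np.sin(w)]);n=np.array([-e[1],e[0]])
        p=np.array([.503,-.266])+dist*e+off*n
        out.append((*p,z,np.degrees(np.arctan2(-n[1],-n[0]))))
    rows(*out)
E
python3 -c "
from h import *
arc([.34,.39,.45,.51,.57],.1602)"
```

```text
t 3.8 [ 0.4965 -0.3953  0.162 ] yaw 166.7 F [-1.2 -1.7  3.5] op -0.0
[-0.0, 0.0, 0.002] [0.044, -0.009, 0.006]
[-0.0, 0.0, 0.018] [0.065, -0.01, 0.006]
[-0.0, 0.0, 0.037] [0.092, -0.01, 0.006]
[-0.0, 0.0, 0.056] [0.118, -0.009, 0.006]
[-0.0, 0.0, 0.075] [0.144, -0.006, 0.006]
```

Request:
carry_out(
  rows=[
    [0,0,0,0.02,-0.005,0.006,1],
    [0,0,0.002,0.044,-0.009,0.007,1],
    [0,0,0.018,0.065,-0.01,0.007,1],
    [0,0,0.037,0.092,-0.01,0.007,1],
    [0,0,0.056,0.118,-0.009,0.007,1],
  ],
)

```text
t: 4.3
tool_pos: [0.4606, -0.3887, 0.1594]
tool_rot: [0.64, 3.076, 0.002]
contact_force: [1.5, 1.0, 4.4]
opening: -0.0002
grip_force: 2.1
```

```bash
python3 - <<'E'
from h import *
import cv2
arc([.57,.65,.73,.81,.89],.161)
b=get_image('side')['img'][205:405,220:420]
cv2.imwrite('pics/e.png',cv2.resize(b,(500,500)))
E
```

```text
t 4.3 [ 0.4606 -0.3887  0.1594] yaw 156.5 F [1.5 1.  4.4] op -0.0
[0.0, -0.0, 0.018] [0.022, -0.003, -0.005]
[0.0, -0.0, 0.044] [0.057, -0.003, -0.005]
[0.0, -0.0, 0.069] [0.091, 0.0, -0.005]
[0.0, -0.0, 0.095] [0.125, 0.006, -0.005]
[0.0, -0.0, 0.12] [0.159, 0.015, -0.005]
```

View pics/e.png

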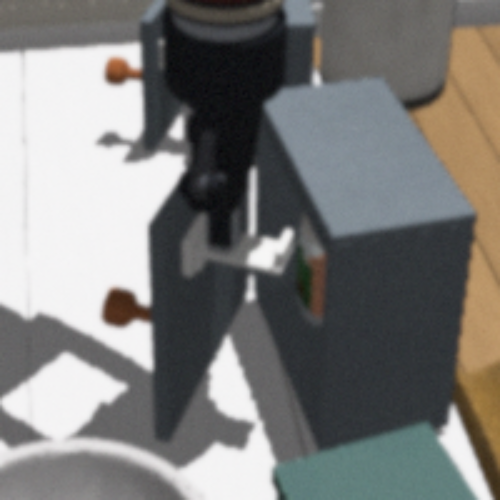

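The crop shows the door moving with the finger, and the catch's tooth at (288,240) is clear of the roof edge. Continuing the arc.

Request:
carry_out(
  rows=[
    [0,0,0.018,0.022,-0.003,-0.003,1],
    [0,0,0.044,0.057,-0.003,-0.005,1],
    [0,0,0.069,0.091,0,-0.005,1],
    [0,0,0.095,0.125,0.006,-0.005,1],
    [0,0,0.12,0.159,0.015,-0.005,1],
  ],
)

```text
t: 4.85
tool_pos: [0.4187, -0.3661, 0.161]
tool_rot: [1.205, 2.901, -0.0]
contact_force: [0.7, -0.5, 4.8]
opening: 0.0003
grip_force: 2.0
```

```bash
python3 - <<'E'
from h import *
arc([.95,1.0,1.02,1.02],.163)
E
```

```text
t 4.85 [ 0.4187 -0.3661  0.161 ] yaw 134.9 F [ 0.7 -0.5  4.8] op 0.0
[-0.0, 0.0, 0.019] [0.028, -0.0, -0.007]
[-0.0, 0.0, 0.035] [0.049, -0.0, -0.007]
[-0.0, 0.0, 0.041] [0.058, -0.0, -0.007]
[-0.0, 0.0, 0.041] [0.058, -0.0, -0.007]
```

Then a stop, a small back-off from the door and a lift.

Request:
carry_out(
  rows=[
    [0,0,0.019,0.028,0,-0.007,1],
    [0,0,0.035,0.049,0,-0.007,1],
    [0,0,0.041,0.058,0,-0.007,1],
    [0,0,0.041,0.058,0,-0.007,1],
    [0,0,0.041,0.05,0,-0.007,1],
  ],
)

```text
t: 5.35
tool_pos: [0.4083, -0.3557, 0.1628]
tool_rot: [-1.384, -2.82, 0.0]
contact_force: [-2.4, -1.7, 4.0]
opening: -0.0002
grip_force: 1.8
```

Request:
carry_out(
  rows=[
    [0,0,0,-0.012,0,-0.03,1],
    [0,0,0,-0.018,0,-0.07,1],
    [0,0,0,-0.018,0,-0.2,1],
    [0,0,0,-0.018,0,-0.35,1],
    [0,0,0,-0.018,0,-0.35,1],
  ],
)

```text
t: 5.85
tool_pos: [0.4147, -0.3622, 0.2766]
tool_rot: [1.379, 2.809, -0.007]
contact_force: [0.0, -0.4, 1.5]
opening: 0.0003
grip_force: 0.0
```

```bash
python3 - <<'E'
from h import *
import cv2
rows()
a=get_image('top')['img'][165:325,325:485];b=get_image('side')['img'][185:385,220:420]
cv2.imwrite('pics/f.png',np.hstack([cv2.resize(x,(400,400),interpolation=cv2.INTER_CUBIC) for x in(a,b)]))
E
```

```text
t 5.85 [ 0.4147 -0.3622  0.2766] yaw 127.7 F [ 0.  -0.4  1.5] op 0.0
```

View pics/f.png

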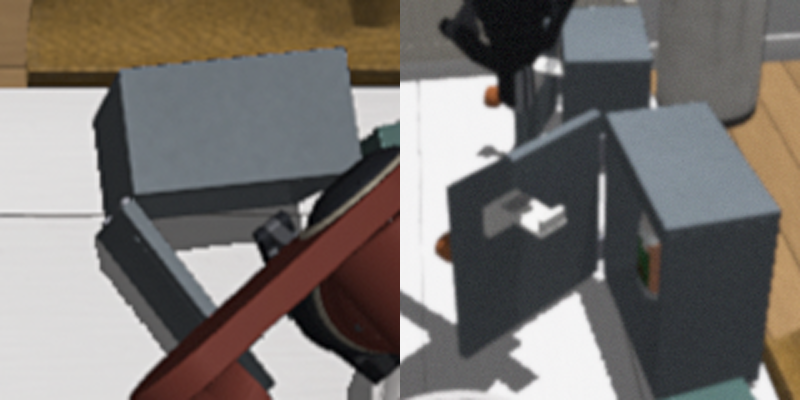

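The door stands open at about 57°: its top edge runs from (125,200) to (270,385) in the top crop. The catch is up and the fingers are clear above it. Handing in.

Request:
carry_out(
  rows=[
    [0,0,0,0,0,0,1],
    [0,0,0,0,0,0,1],
    [0,0,0,0,0,0,1],
  ],
)

```text
t: 6.25
tool_pos: [0.4116, -0.3593, 0.2662]
tool_rot: [-1.384, -2.817, -0.002]
contact_force: [-0.5, -0.0, 0.0]
opening: 0.0
grip_force: 0.0
```

```bash
python3 -c "
from station import *
print(finish_job())"
```

```text
the job is handed in; nothing more can be done
None
```

I pressed the taller cupboard's catch and pulled its door open to about 57°, then let go with the catch sprung back up and the gripper clear; I never went near the lower door, and the job is handed in (about 6 s on the clock, no verdict returned).

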